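Make up two repair kits at the cellar workbench

ROBOT

A 6-joint arm with a two-finger parallel gripper is mounted at the origin on the work surface. World frame = base frame: x ahead of the robot, y to its left, z up, the work surface at z = 0. Lengths are in m, angles in rad, forces in N, time in s.
With the tool pointing down it reaches from about 0.275 to 0.85 m from the base axis. Payload 5.2 kg.
Tool frame: the origin (TCP) lies at the very end of the fingers, on their centre line; the grasp point (between the pads) lies 19 mm behind it (arm.grip_depth is the distance from the TCP to the grasp point, in m); z points along the fingers, y is the line along which they close (so a half turn about z gives the same grasp; the last joint's range is limited). The gripper opens to 85 mm and grips with 20 to 120 N. Pads are 22 mm wide; open, the fingers measure 114 mm over their backs; the gripper's body (76 mm by 85 mm) begins 54 mm behind the grasp point. The pads swing forward as they close: fully open they stand 13 mm farther back than shut.
Start: joints at [0.965, 0.259, 1.535, -0, 1.348, -0.203], TCP at [0.216, 0.506, 0.231] pointing down, gripper open.
Joint ranges: [-3.14, 3.14], [-0.91, 2.08], [0.19, 2.58], [-1.22, 4.36], [0.22, 2.71], [-3.12, 3.12]. Speed limits (rad/s): [2.57, 2.57, 3.14, 3.14, 3.14, 3.14].

INTERFACE

Orientations are given as a 3x3 rotation matrix whose columns are the frame's x, y, z axes.
In Python, from workcell import state, eyes, ticket, arm gives the robot as it stands. The module is installed in compiled form; this text tells all that it offers.
- The arm moves only by the shell command python3 -m crank 'ROWS' [OPENING]. ROWS is JSON, a list of rows, each an object of numbers: "x", "y", "z": the shift along the tool's x, y, z in mm; "twist": the turn about the tool's z in rad. In form: [{"x": .., "y": .., "z": .., "twist": ..}, ...]. A call has 1 to 20 rows; each row shifts and turns the commanded pose from where the row before left it, along the tool's axes as they then stand; what a row does not reach is not made up. A row lasts 1/8 s, in which the tool goes at most 62.5 mm and 10.7 degrees, less where a joint would pass 70% of its speed; a pose out of reach is approached as far as the arm can. A call is refused whole if a number of a shift passes 62.5 or a number of a turn 0.188, either way. A call with a gripper value outside its range is refused whole. OPENING is the opening, from 0 (shut) to 1 (fully open), set as the call begins (- or left out, the last holds). The fingers move at their own pace and stop on an object; the grip force is fixed at half the most. Time passes only in rows, so rows that do not move let the fingers close. It gives the time, the measured TCP pose, the force, the opening and the grip force at its end, in the units of the state.
- state(): the state, without advancing time (a new reading comes with each control period).
- eyes.read_camera(name): name is "scene" or "top"; returns (picture, depth): 384x512x3 uint8, red, green, blue; 384x512 float32, m along the optical axis (not along the pixel's ray), 0 where there is no reading.
- eyes.camera_info(name): a dict with "vertical_fov" (degrees; the focal length in pixels is half the picture's height over the tangent of half this angle, whatever the lens; pixels are square), "cx", "cy" (the principal point, pixels), "pose" (4x4, takes a point from camera to world coordinates). Camera axes: x right, y up, looking along -z (the intrinsics and any distortion apply to the point x, -y, -z); pixel columns grow to the right and rows downward; lengths in m; the calibration is good to about 2 mm. A picture is of the moment at which its call begins. camera_info takes no time and is no camera call.
- ticket.close_job(): hands the job in; it is judged then, once.
Trained networks look in the newest picture that a camera, given by its name, has taken for a name from the list of things; names that differ only in an ending like _2 or _b are one class to them, and where a whole thing is asked for, a point or a joint stands for the part that bears it (a point fixed in the world has none). Each returns a list of dicts, best first, with "score" (0 to 1); they miss things now and then, are a little off and sometimes report something else, mostly with a low value. They report only what shows in the picture. A call takes as long as a camera call. They do not tell look-alikes from the thing itself.
- eyes.spot_in(query, camera): "point" ([x, y, z] in m, in the coordinates of the camera as it stood for that picture, good to about 4 mm: the middle of the surface that is visible of it).
- eyes.regions_of(query, camera): "region" (384x512 bool, what is visible of it).
The state is a dict: "t": time; "joints": joint angles; "qvel": joint speeds; "joint_torque": joint torques, N m; "ee_pos": TCP position; "orientation": TCP orientation; "wrist_force": force on the tool from outside, world axes, zero at the start; "moment": the same for the moment, N m; "width": opening from 0.0 (shut) to 1.0 (fully open); "finger_force": force on a finger pad.
Only numpy, scipy, OpenCV 4.12 (cv2) and the standard library are available. Lean on these libraries where they do the work, as an engineer would, in place of code of your own. Each camera call takes 0.05 s, during which the arm holds its last target. There are 200 camera calls.

TASK

Make up the two repair kits from the parts on the bench, setting each part down flat in its compartment without dropping it. Charger kit, in the tray with three compartments: the toroidal transformer goes in the medium compartment, and in the large one the bare heat sink lies fins up with the flanged heat sink packed fins down on it, ends about flush, its three fins fully home in the three gaps of the other's four. Floodlight kit, in the tray with two compartments: the LED driver in the narrow one, the reflector on its wide rim in the wide one; leave the laminated transformer and the solder reel where they stand.

Things in the scene. Friction and masses are not known exactly. Their poses are not given: they have to be found in the camera images.
- charger_tray: Charger tray, fixed: low steel tray with THREE compartments, 122 (x) x 234 (y) x 20 high; floor and outer walls 3 thick. Origin: centre of underside. Compartments are 116 long in x about x=0. In y: medium -114 to -36 mm (78 wide, centre -75), narrow strip -32 to -2 (already holds its screws), large +2 to +114 (112 wide, centre +58). All its walls are 20 high.
- lamp_tray: Floodlight tray, fixed: low steel tray with TWO compartments, 122 (x) x 176 (y) x 20 mm high; floor and outer walls 3 thick. Origin: centre of underside. Compartments are 116 long in x about x=0. In y: narrow -85 to -17 mm (68 wide, centre -51), wide -13 to +85 (98 wide, centre +36). All its walls are 20 high.
- bare_sink: Bare heat sink, aluminium, lying fins up: plate 90 (x) x 51 (y) x 8 mm with four upright fins 90 long, 3 thick, 26 high, at y = -24, -8, 8, 24 mm; 34 high in all. No flanges: the outer fins are flush with the plate's long edges, flat sides 51 apart. 175 g. Origin: centre of underside; x along the fins, z up.
- flanged_sink: Flanged heat sink, aluminium, fins down: plate 90 (x) x 64 (y) x 8 mm on top (grey pad, 4 screw holes), under it three fins 24 high, 3 thick, at y = -16, 0, 16; 32 high in all, 180 g. Origin: centre, level with the fin tips; x along the fins, z up. Fully home its plate rests on the bare sink's fins, its origin 10 mm above that one's, 5 mm spare at each side of a fin.
- toroid: Toroidal transformer, lying flat: round copper-wound disc 58 mm in diameter, 32 high (edges rounded 5), black centre with a bolt head 5 mm proud on top. 420 g. Origin: centre of underside, z up.
- driver: LED driver, lying flat: aluminium box 80 (x) x 45 (y) x 32 mm high, paper label and black terminals on top, a 3 mm thin, 8 mm long mounting ear at each end (96 long in all). 190 g. Origin: centre of underside, z up.
- reflector: Lamp reflector, aluminium, standing on its wide rim: cone 76 mm in diameter at the foot, 36 at 32 mm height, then a straight round collar 36 in diameter from 32 to 50 mm height (take it by the collar), black disc on top. 85 g. Origin: centre of underside, z up.
- lam_transformer: Laminated (square, stacked-plate) transformer, loose, to stay: 82 (x) x 56 (y) x 55 mm high, dark steel and copper. Origin: centre of underside.
- solder_reel: Reel of solder, loose, to stay: 56 mm in diameter, 42 high, standing on its flange. Origin: centre of underside.
Not all that is in view belongs to the job. Leave any blue or green look-alike of the toroid alone.

How it is judged:
By the outcome, as a careful person would: the job done as asked, in the order asked, and still so for the second after the job is handed in, with the robot touching nothing.
It also fails if it takes over 120 s, if anything falls off the work surface, if the arm or the gripper's body presses on something with over 40 N, if the wrist force passes 120 N, or if a joint passes its speed limit or range.

## Working session

There is one attempt and no reset: what is moved stays moved. The work goes in short steps, Python scripts to look and compute and a shell command to move; the robot and the scene stay as the last step left them, time stands still between calls to the robot, and variables do not carry over. Pictures are saved under pics/ and viewed, at most 14 in all, crops included, and the job is handed in when it is done.

```bash
mkdir -p pics
cat > h.py <<'E'
import numpy as np, cv2
from workcell import state, eyes, ticket, arm
def cloud(cam, depth):
    i=eyes.camera_info(cam); f=192/np.tan(np.radians(i["vertical_fov"])/2)
    v,u=np.mgrid[0:384,0:512]
    P=np.stack([(u-i["cx"])/f*depth,-(v-i["cy"])/f*depth,-depth],-1)
    T=np.array(i["pose"]); return P@T[:3,:3].T+T[:3,3]
E
python3 - <<'E'
from h import *
for c in("top","scene"):
    p,d=eyes.read_camera(c); i=eyes.camera_info(c); print(c,{k:(np.round(v,3).tolist()) for k,v in i.items() if k!='x' and not isinstance(v,str)})
    cv2.imwrite(f"pics/{c}0.png",cv2.resize(p[:,:,::-1],(800,600)))
    np.savez(f"{c}0.npz",p=p,d=d)
s=state(); print(s["t"],s["ee_pos"],np.round(s["orientation"],3).tolist(),s["width"])
E
```

```text
top {'vertical_fov': 43.877, 'cx': 259.937, 'cy': 183.562, 'pose': [[0.001, 0.988, -0.153, 0.376], [-1.0, 0.001, 0.002, 0.023], [0.002, 0.153, 0.988, 1.117], [0.0, 0.0, 0.0, 1.0]]}
scene {'vertical_fov': 48.673, 'cx': 253.847, 'cy': 190.817, 'pose': [[0.855, -0.285, 0.434, 1.016], [0.519, 0.498, -0.695, -0.778], [-0.018, 0.819, 0.574, 0.697], [0.0, 0.0, 0.0, 1.0]]}
0.1 [0.2153056  0.50558234 0.23053761] [[-0.92, 0.392, -0.001], [0.392, 0.92, -0.001], [0.0, -0.002, -1.0]] 0.9942235893832714
```

View pics/top0.png

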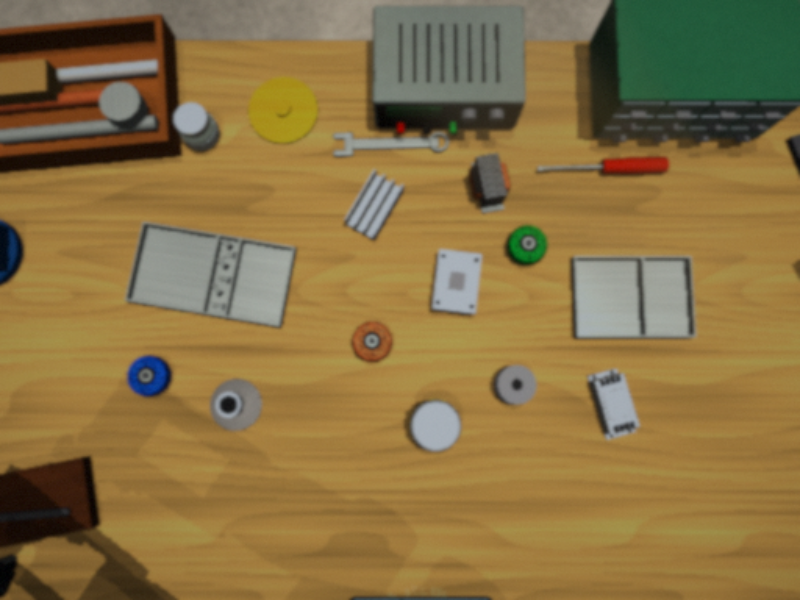

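View pics/scene0.png

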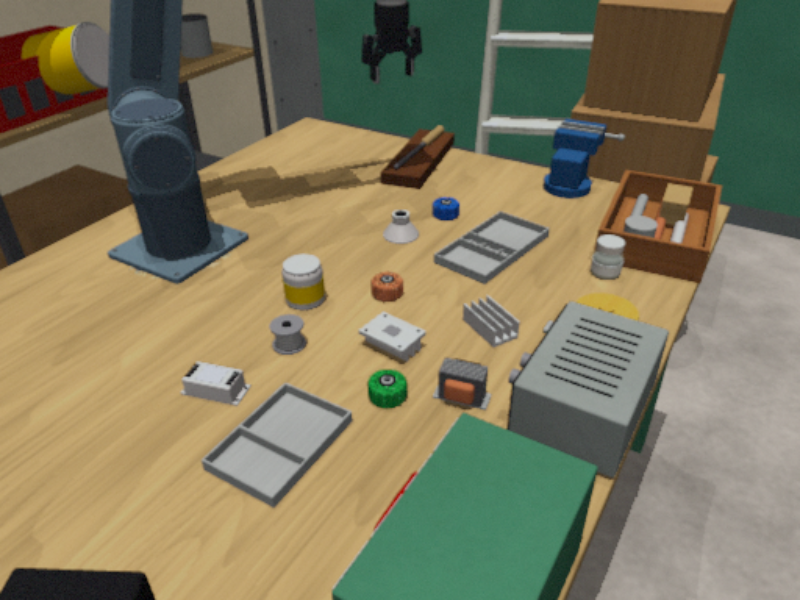

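Top view (800×600): charger tray at (212,275), with its large compartment on the left. Lamp tray at (633,298), wide compartment on the left. Bare sink (374,205), flanged sink (457,281), reflector (236,404), driver (613,404).
Toroid candidates: orange-copper (372,341), blue (149,376), green (526,245). The copper one fits "copper-wound".

Run:
```python
from h import *
print({k:v for k,v in eyes.camera_info("top").items() if k!="pose"})
p,d=eyes.read_camera("top"); C=cloud("top",d)
print("table z",[np.round(C[r,c],3).tolist() for r,c in((300,300),(200,180),(130,330),(320,430))])
names=["charger_tray","lamp_tray","bare_sink","flanged_sink","toroid","driver","reflector","lam_transformer","solder_reel"]
M={}
for n in names:
    for k,r in enumerate(eyes.regions_of(n,"top")[:3]):
        m=r["region"]; v=m&(d>0)
        if v.sum()<20: continue
        Q=C[v]; z=Q[:,2]
        zt=np.percentile(z,90)
        S=Q[z>(zt-0.006)] if "tray" not in n else Q[z>0.012]
        (c,wh,a)=cv2.minAreaRect((S[:,:2]*1000).astype(np.float32))
        ys,xs=np.nonzero(m)
        print(n,round(r["score"],2),"px",xs.mean().round(),ys.mean().round(),"n",m.sum(),"ztop",zt.round(4),"rect",np.round(c,1),np.round(wh,1),round(a,1))
        M[f"{n}_{k}"]=m
np.savez("m0.npz",C=C,p=p,d=d,**M)
cv2.imwrite("pics/tor.png",cv2.resize(p[190:255,60:260,::-1],(800,260),interpolation=cv2.INTER_CUBIC))
```

```text
{'vertical_fov': 43.87717566850047, 'cx': 259.93667211950765, 'cy': 183.5617647572758}
table z [[0.279, -0.072, -0.005], [0.507, 0.206, 0.02], [0.68, -0.149, -0.003], [0.236, -0.365, 0.002]]
charger_tray 0.68 px 134.0 175.0 n 5475 ztop 0.0179 rect [567.2 315.3] [236.3 123. ] 80.5
lamp_tray 0.56 px 405.0 190.0 n 4062 ztop 0.0182 rect [ 532.6 -317.4] [120.7 177.8] 0.1
bare_sink 0.89 px 239.0 131.0 n 860 ztop 0.0343 rect [671.5  71.1] [50.8 86.8] 60.9
flanged_sink 0.73 px 292.0 179.0 n 1004 ztop 0.0348 rect [553.5 -53.4] [63.2 90.4] 84.5
toroid 0.89 px 95.0 240.0 n 624 ztop 0.035 rect [414.6 397.6] [55.3 56. ] 32.0
toroid 0.58 px 237.0 218.0 n 506 ztop 0.0355 rect [465.   72.1] [54.3 55.3] 30.6
toroid 0.55 px 337.0 157.0 n 529 ztop 0.0351 rect [ 609.9 -159. ] [55.4 55.5] 27.3
driver 0.7 px 392.0 257.0 n 971 ztop 0.0348 rect [ 375.  -280.9] [79.8 46.3] 15.1
reflector 0.57 px 150.0 258.0 n 827 ztop 0.051 rect [373.2 273.3] [32.9 34.2] 0.1
reflector 0.42 px 238.0 131.0 n 883 ztop 0.0345 rect [671.6  71. ] [51.6 86.5] 60.3
lam_transformer 0.87 px 312.0 117.0 n 726 ztop 0.057 rect [706.2 -99.3] [66.1 42.9] 10.0
lam_transformer 0.55 px 404.0 190.0 n 4038 ztop 0.0181 rect [ 532.6 -317.4] [120.8 177.8] 0.1
solder_reel 0.61 px 329.0 246.0 n 584 ztop 0.0444 rect [ 401.3 -136. ] [53.4 54.8] 0.0
solder_reel 0.17 px 313.0 116.0 n 758 ztop 0.057 rect [706.2 -99.3] [66.1 42.9] 10.0
```

View pics/tor.png

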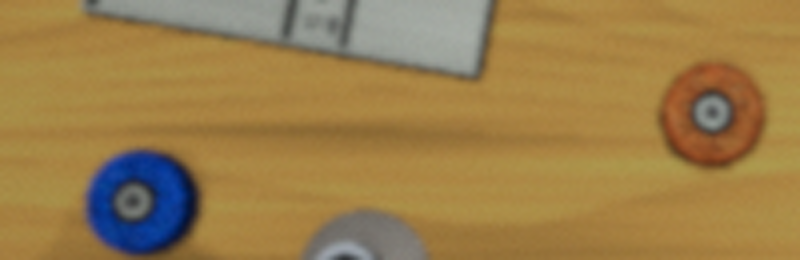

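Confirmed: the copper-wound toroid is the one at native px (237,218), world (465,72) mm. The look-alikes are blue (95,240) and green (337,157). All measured sizes match the description. First I'll turn the tool so the fingers close along tray x.

```bash
cat >> h.py <<'E'
def go(x,y,z=None,psi=None):
    s=state(); R=np.array(s["orientation"]); p=np.array(s["ee_pos"])*1000
    q=np.degrees(np.arctan2(R[1,1],R[0,1]))
    if z is None: z=p[2]
    dl=R.T@(np.array([x,y,z])-p)
    print("t",round(s["t"],2),"pos",p.round(1),"psi",q.round(2),"tilt",R[:,2].round(4),"w",round(s["width"],3),"ff",np.round(s["finger_force"],1),"F",np.round(s["wrist_force"],1))
    print("tool shift",dl.round(1), "twist",None if psi is None else round(float(np.radians((q-psi+90)%180-90)),4))
E
python3 -m crank '[{"z":10,"twist":0.167},{"z":10,"twist":0.167},{"z":10,"twist":0.167},{"z":10,"twist":0.167},{"z":10,"twist":0.167},{"z":10,"twist":0.167},{"z":10,"twist":0.167},{"z":10,"twist":0.167},{}]' 0.9
python3 -c "
from h import *
go(465,72.1,60,-9.5)"
```

```text
t 0.6 pos [215.6 506.  231.3] psi 66.92 tilt [ 0.  0. -1.] w 0.997 ff 0.0 F [ 0.6  1.1 -1.1]
tool shift [-399.6 -301.4  171.3] twist 1.3338validation failed for argument at $[0]...
```

```bash
python3 -m crank '[{"x":0,"y":0,"z":10,"twist":0.167},{"x":0,"y":0,"z":10,"twist":0.167},{"x":0,"y":0,"z":10,"twist":0.167},{"x":0,"y":0,"z":10,"twist":0.167},{"x":0,"y":0,"z":10,"twist":0.167},{"x":0,"y":0,"z":10,"twist":0.167},{"x":0,"y":0,"z":10,"twist":0.167},{"x":0,"y":0,"z":10,"twist":0.167},{"x":0,"y":0,"z":0,"twist":0}]' 0.9
python3 -c "
from h import *
go(465,72.1,60,-9.5)"
```

```text
t: 1.72
ee_pos: [0.2152, 0.5055, 0.1506]
orientation: [[0.166, 0.986, -0.001], [0.986, -0.166, -0.001], [-0.002, -0.001, -1.0]]
wrist_force: [-0.2, -0.2, 0.1]
width: 0.902
finger_force: 0.0
t 1.73 pos [215.2 505.5 150.6] psi -9.54 tilt [-0.001  -0.0015 -1.    ] w 0.902 ff 0.0 F [-0.2 -0.2  0.1]
tool shift [-385.9  318.2   91. ] twist -0.0007
```

```bash
python3 -m crank '[{"x":-38.6,"y":31.8,"z":0,"twist":0},{"x":-38.6,"y":31.8,"z":0,"twist":0},{"x":-38.6,"y":31.8,"z":0,"twist":0},{"x":-38.6,"y":31.8,"z":0,"twist":0},{"x":-38.6,"y":31.8,"z":0,"twist":0},{"x":-38.6,"y":31.8,"z":0,"twist":0},{"x":-38.6,"y":31.8,"z":0,"twist":0},{"x":-38.6,"y":31.8,"z":0,"twist":0},{"x":-38.6,"y":31.8,"z":0,"twist":0},{"x":-38.6,"y":31.8,"z":0,"twist":0},{"x":0,"y":0,"z":30,"twist":0},{"x":0,"y":0,"z":30,"twist":0},{"x":0,"y":0,"z":0,"twist":0},{"x":0,"y":0,"z":0,"twist":0}]' 0.95 | tail -2
python3 -c "
from h import *
go(465,72.1,0,-9.5)"
```

```text
width: 0.948
finger_force: 0.0
t 3.48 pos [465.4  72.3  92.5] psi -9.52 tilt [ 1.6e-03 -1.0e-04 -1.0e+00] w 0.948 ff 0.0 F [-0.6  0.2  0.7]
tool shift [-0.3 -0.5 92.5] twist -0.0004
```

```bash
python3 -m crank '[{"x":0,"y":0,"z":30,"twist":0},{"x":0,"y":0,"z":30,"twist":0},{"x":0,"y":0,"z":20,"twist":0},{"x":0,"y":0,"z":12,"twist":0},{"x":0,"y":0,"z":0,"twist":0},{"x":0,"y":0,"z":0,"twist":0}]' 0.95 | tail -3
python3 -m crank '[{"x":0,"y":0,"z":0,"twist":0},{"x":0,"y":0,"z":0,"twist":0},{"x":0,"y":0,"z":0,"twist":0},{"x":0,"y":0,"z":0,"twist":0},{"x":0,"y":0,"z":0,"twist":0},{"x":0,"y":0,"z":0,"twist":0}]' 0 
python3 -c "
from h import *
go(465,72.1,0,-9.5)"
```

```text
wrist_force: [-0.1, -0.2, -0.3]
width: 0.951
finger_force: 0.0
t: 4.97
ee_pos: [0.465, 0.0722, 0.0006]
orientation: [[0.167, 0.986, 0.001], [0.986, -0.167, -0.0], [0.0, 0.001, -1.0]]
wrist_force: [-2.3, 0.4, 9.4]
width: 0.663
finger_force: 62.3
t 4.97 pos [465.   72.2   0.6] psi -9.62 tilt [ 1.3e-03 -1.0e-04 -1.0e+00] w 0.663 ff 62.3 F [-2.3  0.4  9.4]
tool shift [-0.1  0.   0.6] twist -0.002
```

```bash
python3 -m crank '[{"x":0,"y":0,"z":-15,"twist":0},{"x":0,"y":0,"z":-35,"twist":0},{"x":0,"y":0,"z":-35,"twist":0},{"x":0,"y":0,"z":0,"twist":0},{"x":0,"y":0,"z":0,"twist":0}]' | tail -3
python3 -c "
from h import *
go(554.8,241.3,3,-9.5)"
```

```text
wrist_force: [-0.6, -0.2, -3.7]
width: 0.657
finger_force: 65.5
t 5.6 pos [463.7  72.3  83.5] psi -9.62 tilt [-1.3e-03  1.0e-04 -1.0e+00] w 0.657 ff 65.5 F [-0.6 -0.2 -3.7]
tool shift [181.8  61.7  80.4] twist -0.0022
```

```bash
python3 -m crank '[{"x":36.3,"y":12.3,"z":0,"twist":0},{"x":36.3,"y":12.3,"z":0,"twist":0},{"x":36.3,"y":12.3,"z":0,"twist":0},{"x":36.3,"y":12.3,"z":0,"twist":0},{"x":36.3,"y":12.3,"z":0,"twist":0},{"x":0,"y":0,"z":20,"twist":0},{"x":0,"y":0,"z":20,"twist":0},{"x":0,"y":0,"z":0,"twist":0},{"x":0,"y":0,"z":0,"twist":0}]' | tail -3
python3 -c "
from h import *
go(554.8,241.3,3,-9.5)"
```

```text
wrist_force: [-0.2, -0.2, -2.7]
width: 0.661
finger_force: 65.3
t 6.72 pos [555.2 240.7  43.7] psi -9.64 tilt [-1.4e-03 -3.0e-04 -1.0e+00] w 0.661 ff 65.3 F [-0.2 -0.2 -2.7]
tool shift [ 0.5 -0.5 40.7] twist -0.0024
```

```bash
python3 -m crank '[{"x":0,"y":0,"z":15,"twist":0},{"x":0,"y":0,"z":15,"twist":0},{"x":0,"y":0,"z":7,"twist":0},{"x":0,"y":0,"z":1.5,"twist":0},{"x":0,"y":0,"z":0,"twist":0},{"x":0,"y":0,"z":0,"twist":0}]' | grep -E "ee|wrist"
python3 -m crank '[{"x":0,"y":0,"z":1,"twist":0},{"x":0,"y":0,"z":0,"twist":0},{"x":0,"y":0,"z":0,"twist":0}]' | grep -E "ee|wrist"
```

```text
ee_pos: [0.556, 0.241, 0.0063]
wrist_force: [0.9, -0.8, -3.7]
ee_pos: [0.5556, 0.2409, 0.0049]
wrist_force: [-0.5, 0.5, -3.9]
```

```bash
for i in 1; do python3 -m crank '[{"x":0,"y":0,"z":0.8,"twist":0},{"x":0,"y":0,"z":0,"twist":0},{"x":0,"y":0,"z":0,"twist":0}]' | grep -E "ee|wrist"
python3 -m crank '[{"x":0,"y":0,"z":0.6,"twist":0},{"x":0,"y":0,"z":0,"twist":0},{"x":0,"y":0,"z":0,"twist":0}]' | grep -E "ee|wrist"; done
```

```text
ee_pos: [0.5555, 0.2409, 0.004]
wrist_force: [-0.7, -0.1, -3.7]
ee_pos: [0.5556, 0.241, 0.0037]
wrist_force: [-1.6, -1.0, 0.3]
```

Contact felt at TCP z = 3.7 mm, as expected. Releasing part-way and lifting.

```bash
python3 -m crank '[{"x":0,"y":0,"z":0.3,"twist":0},{"x":0,"y":0,"z":0,"twist":0},{"x":0,"y":0,"z":0,"twist":0},{"x":0,"y":0,"z":0,"twist":0}]' 0.78 | grep -E "ee|wrist|width"
python3 -m crank '[{"x":0,"y":0,"z":-15,"twist":0},{"x":0,"y":0,"z":-25,"twist":0},{"x":0,"y":0,"z":-30,"twist":-0.15},{"x":0,"y":0,"z":-30,"twist":-0.18},{"x":0,"y":0,"z":0,"twist":-0.18},{"x":0,"y":0,"z":0,"twist":-0.18},{"x":0,"y":0,"z":0,"twist":-0.18},{"x":0,"y":0,"z":0,"twist":-0.18},{"x":0,"y":0,"z":0,"twist":-0.18},{"x":0,"y":0,"z":0,"twist":0},{"x":0,"y":0,"z":0,"twist":0}]' 0.78 | tail -2
python3 -c "
from h import *
go(671.5,71.1,2,60.9)"
```

```text
ee_pos: [0.5556, 0.2409, 0.0031]
wrist_force: [0.2, 0.5, 0.5]
width: 0.777
width: 0.78
finger_force: 0.0
t 10.47 pos [555.7 241.  103.7] psi 60.65 tilt [ 7.e-04  2.e-04 -1.e+00] w 0.78 ff 0.0 F [0.2 0.5 0.1]
tool shift [-184.2  -91.3  101.8] twist -0.0044
```

```bash
python3 -m crank '[{"x":-36.8,"y":-18.3,"z":0,"twist":-0.004},{"x":-36.8,"y":-18.3,"z":0,"twist":0},{"x":-36.8,"y":-18.3,"z":0,"twist":0},{"x":-36.8,"y":-18.3,"z":0,"twist":0},{"x":-36.8,"y":-18.3,"z":0,"twist":0},{"x":0,"y":0,"z":30,"twist":0},{"x":0,"y":0,"z":0,"twist":0},{"x":0,"y":0,"z":0,"twist":0}]' 0.85 | tail -2
python3 - <<'E'
from h import *
go(671.5,71.1,2,60.9)
m=np.load("m0.npz"); C=m["C"]; k=m["bare_sink_0"]; Q=C[k&(m["d"]>0)]
S=Q[Q[:,2]>0.028]*1000; a=np.radians(np.arange(145,158,.5))
# fin sharpness: histogram across
best=max(a,key=lambda t: np.std(np.histogram(-S[:,0]*np.sin(t)+S[:,1]*np.cos(t),bins=np.arange(-700,0,2))[0]))
print("fin axis",np.degrees(best))
E
```

```text
width: 0.848
finger_force: 0.0
t 11.47 pos [672.2  72.2  73.7] psi 61.05 tilt [ 1.e-04  1.e-04 -1.e+00] w 0.848 ff 0.0 F [ 0.2 -0.7  0.6]
tool shift [ 0.1 -1.3 71.7] twist 0.0026
fin axis 151.0
```

```bash
python3 -m crank '[{"x":0,"y":-1.3,"z":25,"twist":0},{"x":0,"y":0,"z":25,"twist":0},{"x":0,"y":0,"z":14,"twist":0},{"x":0,"y":0,"z":7,"twist":0},{"x":0,"y":0,"z":0,"twist":0},{"x":0,"y":0,"z":0,"twist":0}]' 0.85 | grep -E "wrist|ee"
python3 -m crank '[{"x":0,"y":0,"z":0,"twist":0},{"x":0,"y":0,"z":0,"twist":0},{"x":0,"y":0,"z":0,"twist":0},{"x":0,"y":0,"z":0,"twist":0},{"x":0,"y":0,"z":0,"twist":0},{"x":0,"y":0,"z":0,"twist":0}]' 0 |tail -4
python3 -m crank '[{"x":0,"y":0,"z":-10,"twist":0},{"x":0,"y":0,"z":-35,"twist":0},{"x":0,"y":0,"z":-35,"twist":0},{"x":0,"y":0,"z":-10,"twist":0},{"x":0,"y":0,"z":0,"twist":0},{"x":0,"y":0,"z":0,"twist":0}]' | tail -3
python3 -c "
from h import *
go(576.8,372.5,5,80.5)"
```

```text
ee_pos: [0.6723, 0.0706, 0.0032]
wrist_force: [0.2, 1.1, -0.2]
orientation: [[-0.875, 0.484, 0.002], [0.484, 0.875, -0.0], [-0.002, 0.001, -1.0]]
wrist_force: [-1.2, -0.4, 5.2]
width: 0.584
finger_force: 64.4
wrist_force: [0.4, -0.1, -2.2]
width: 0.587
finger_force: 63.7
t 13.72 pos [670.3  70.7  90.1] psi 61.07 tilt [-3.3e-03  2.0e-04 -1.0e+00] w 0.587 ff 63.7 F [ 0.4 -0.1 -2.2]
tool shift [227.6 219.1  85.5] twist -0.3391
```

```bash
python3 -m crank '[{"x":0,"y":0,"z":0,"twist":-0.17},{"x":0,"y":0,"z":0,"twist":-0.169},{"x":0,"y":0,"z":0,"twist":0},{"x":0,"y":0,"z":0,"twist":0}]' | tail -1
python3 -c "
from h import *
go(576.8,372.5,5,80.5)"
```

```text
finger_force: 63.7
t 14.22 pos [671.   70.7  91. ] psi 80.32 tilt [-1.8e-03  1.0e-04 -1.0e+00] w 0.589 ff 63.7 F [-0.3 -0.3 -1.4]
tool shift [143.5 281.7  86.2] twist -0.0032
```

```bash
python3 -m crank '[{"x":20.5,"y":40.2,"z":0,"twist":-0.003},{"x":20.5,"y":40.2,"z":0,"twist":0},{"x":20.5,"y":40.2,"z":0,"twist":0},{"x":20.5,"y":40.2,"z":0,"twist":0},{"x":20.5,"y":40.2,"z":0,"twist":0},{"x":20.5,"y":40.2,"z":0,"twist":0},{"x":20.5,"y":40.2,"z":0,"twist":0},{"x":0,"y":0,"z":30,"twist":0},{"x":0,"y":0,"z":15,"twist":0},{"x":0,"y":0,"z":0,"twist":0},{"x":0,"y":0,"z":0,"twist":0}]' | tail -1
python3 -c "
from h import *
go(576.8,372.5,6,80.5)"
```

```text
finger_force: 63.7
t 15.6 pos [576.7 371.1  47.8] psi 80.58 tilt [ 1.e-03  4.e-04 -1.e+00] w 0.583 ff 63.7 F [ 0.5  0.3 -1.5]
tool shift [ 0.1  1.4 41.8] twist 0.0013
```

```bash
python3 -m crank '[{"x":0,"y":1.2,"z":15,"twist":0},{"x":0,"y":0,"z":15,"twist":0},{"x":0,"y":0,"z":8,"twist":0},{"x":0,"y":0,"z":1.5,"twist":0},{"x":0,"y":0,"z":0,"twist":0},{"x":0,"y":0,"z":0,"twist":0}]' | grep -E "ee|wrist"
python3 -m crank '[{"x":0,"y":0,"z":1,"twist":0},{"x":0,"y":0,"z":0,"twist":0},{"x":0,"y":0,"z":0,"twist":0}]' | grep -E "ee|wrist"
python3 -m crank '[{"x":0,"y":0,"z":0.7,"twist":0},{"x":0,"y":0,"z":0,"twist":0},{"x":0,"y":0,"z":0,"twist":0}]' | grep -E "ee|wrist"
```

```text
ee_pos: [0.5762, 0.3729, 0.008]
wrist_force: [0.0, 0.0, -2.0]
ee_pos: [0.5759, 0.3728, 0.0067]
wrist_force: [-0.2, -0.2, -1.6]
ee_pos: [0.576, 0.3728, 0.0062]
wrist_force: [-1.2, -0.2, -0.2]
```

```bash
python3 -m crank '[{"x":0,"y":0,"z":0.4,"twist":0},{"x":0,"y":0,"z":0,"twist":0},{"x":0,"y":0,"z":0,"twist":0}]' | grep -E "ee|wrist"
python3 -m crank '[{"x":0,"y":0,"z":0,"twist":0},{"x":0,"y":0,"z":0,"twist":0},{"x":0,"y":0,"z":0,"twist":0}]' 0.7 | grep -E "ee|wrist|width"
python3 -m crank '[{"x":0,"y":0,"z":-15,"twist":0},{"x":0,"y":0,"z":-30,"twist":0},{"x":0,"y":0,"z":-30,"twist":-0.07},{"x":0,"y":0,"z":-25,"twist":0},{"x":0,"y":0,"z":0,"twist":0},{"x":0,"y":0,"z":0,"twist":0}]' 0.9 | tail -1
python3 -c "
from h import *
go(553.5,-53.4,16,84.5)"
```

```text
ee_pos: [0.576, 0.3728, 0.0062]
wrist_force: [-2.5, -1.2, 5.6]
ee_pos: [0.5759, 0.3727, 0.0052]
wrist_force: [-0.2, 0.4, -0.2]
width: 0.701
finger_force: 0.0
t 18.6 pos [575.5 372.6 105. ] psi 84.68 tilt [-6.e-04 -3.e-04 -1.e+00] w 0.902 ff 0.0 F [ 0.1  0.9 -0.8]
tool shift [ -17.7 -426.2   89.2] twist 0.0032
```

```bash
python3 -m crank '[{"x":-2,"y":-47.4,"z":0,"twist":0.003},{"x":-2,"y":-47.4,"z":0,"twist":0},{"x":-2,"y":-47.4,"z":0,"twist":0},{"x":-2,"y":-47.4,"z":0,"twist":0},{"x":-2,"y":-47.4,"z":0,"twist":0},{"x":-2,"y":-47.4,"z":0,"twist":0},{"x":-2,"y":-47.4,"z":0,"twist":0},{"x":-2,"y":-47.4,"z":0,"twist":0},{"x":-2,"y":-47.4,"z":0,"twist":0},{"x":0,"y":0,"z":20,"twist":0},{"x":0,"y":0,"z":0,"twist":0},{"x":0,"y":0,"z":0,"twist":0}]' 0.95 | tail -1
python3 - <<'E'
from h import *
go(553.5,-53.4,16,84.5)
A=[]
for _ in range(4): p,d=eyes.read_camera("top"); A.append(d)
d=np.mean(A,0); C=cloud("top",d); P=C.reshape(-1,3)*1000
def fit(c,r,z0):
    S=P[(np.hypot(P[:,0]-c[0],P[:,1]-c[1])<r)&(P[:,2]>z0)&(P[:,2]<60)]
    r=cv2.minAreaRect(S[:,:2].astype(np.float32)); print(np.round(r[0],1),np.round(r[1],1),round(r[2],1),"z",np.percentile(S[:,2],90).round(1),len(S)); return S
S=fit((576,372),60,29)
def ax(S,lo,hi):
    t=max(np.radians(np.arange(lo,hi,.25)),key=lambda t: np.std(np.histogram(-S[:,0]*np.sin(t)+S[:,1]*np.cos(t),bins=np.arange(-900,900,2))[0])); print("axis",np.degrees(t))
ax(S,-18,0)
fit((555.2,241),40,29)
cv2.imwrite("pics/t2.png",cv2.resize(p[120:230,60:220,::-1],(800,550),interpolation=cv2.INTER_CUBIC))
E
```

```text
finger_force: 0.0
t 20.1 pos [552.8 -53.   85.1] psi 84.54 tilt [-1.4e-03  5.0e-04 -1.0e+00] w 0.953 ff 0.0 F [0.2 0.  0.5]
tool shift [-0.9 -0.3 69.1] twist 0.0008
[577.3 373.7] [51.6 90.1] 80.4 z 38.2 383
axis -10.0
[555.3 240. ] [55.6 57.9] 68.0 z 37.2 482
```

View pics/t2.png

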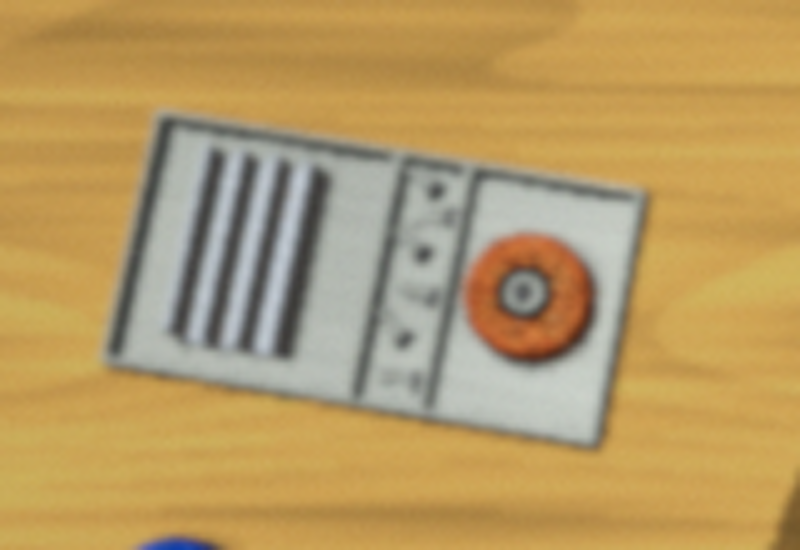

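Charger tray crop: bare sink fins up in the large compartment, px (245,255), and toroid flat in the medium one, px (530,297). Next is the flanged sink.

```bash
python3 -m crank '[{"x":-0.9,"y":-0.3,"z":25,"twist":0},{"x":0,"y":0,"z":25,"twist":0},{"x":0,"y":0,"z":20,"twist":0},{"x":0,"y":0,"z":8,"twist":0},{"x":0,"y":0,"z":0,"twist":0},{"x":0,"y":0,"z":0,"twist":0}]' 0.95 | grep -E "wrist|ee"
python3 -m crank '[{"x":0,"y":0,"z":0,"twist":0},{"x":0,"y":0,"z":0,"twist":0},{"x":0,"y":0,"z":0,"twist":0},{"x":0,"y":0,"z":0,"twist":0},{"x":0,"y":0,"z":0,"twist":0},{"x":0,"y":0,"z":0,"twist":0}]' 0 |grep -E "ee|wri|wid|fin"
python3 -m crank '[{"x":0,"y":0,"z":-10,"twist":0},{"x":0,"y":0,"z":-35,"twist":0},{"x":0,"y":0,"z":-35,"twist":0},{"x":0,"y":0,"z":-20,"twist":0.07},{"x":0,"y":0,"z":0,"twist":0},{"x":0,"y":0,"z":0,"twist":0}]' | tail -3
python3 -c "
from h import *
go(577.1,372.5,20,80.4)"
```

```text
ee_pos: [0.5548, -0.0541, 0.0084]
wrist_force: [0.1, -0.9, 0.3]
ee_pos: [0.5547, -0.0541, 0.009]
wrist_force: [-1.8, 0.3, 7.4]
width: 0.734
finger_force: 65.1
wrist_force: [-0.2, 0.4, -2.3]
width: 0.731
finger_force: 66.2
t 22.55 pos [553.3 -53.8 106.8] psi 80.57 tilt [-1.3e-03  4.0e-04 -1.0e+00] w 0.731 ff 66.2 F [-0.2  0.4 -2.3]
tool shift [ 46.2 424.4  86.9] twist 0.003
```

```bash
python3 -m crank '[{"x":5,"y":47.1,"z":0,"twist":0.003},{"x":5,"y":47.1,"z":0,"twist":0},{"x":5,"y":47.1,"z":0,"twist":0},{"x":5,"y":47.1,"z":0,"twist":0},{"x":5,"y":47.1,"z":0,"twist":0},{"x":5,"y":47.1,"z":0,"twist":0},{"x":5,"y":47.1,"z":0,"twist":0},{"x":5,"y":47.1,"z":0,"twist":0},{"x":5,"y":47.1,"z":0,"twist":0},{"x":0,"y":0,"z":30,"twist":0},{"x":0,"y":0,"z":0,"twist":0},{"x":0,"y":0,"z":0,"twist":0}]' | tail -1
python3 - <<'E'
from h import *
go(578.4,372.3,22,80.4)
p,d=eyes.read_camera("scene")
cv2.imwrite("pics/s3.png",cv2.resize(p[100:220,230:390,::-1],(800,600),interpolation=cv2.INTER_CUBIC))
E
```

```text
finger_force: 66.3
t 24.05 pos [580.5 370.7  76.9] psi 80.31 tilt [-1.7e-03 -8.0e-04 -1.0e+00] w 0.727 ff 66.3 F [ 0.2 -0.2 -1.1]
tool shift [ 2.2  1.2 54.9] twist -0.0015
```

View pics/s3.png

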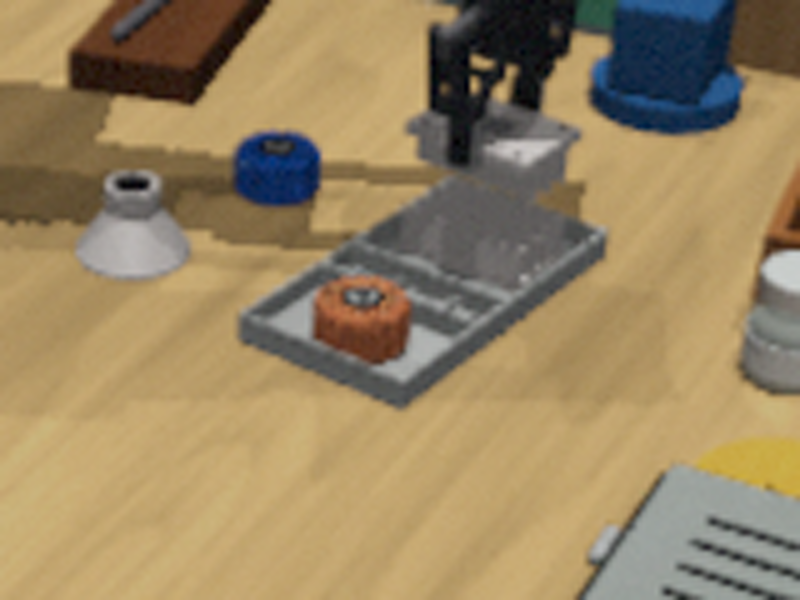

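The flanged sink is held level above the large compartment, around px (500,150). Lowering it into the gaps.

```bash
python3 -m crank '[{"x":2.2,"y":1.2,"z":10,"twist":0},{"x":0,"y":0,"z":12,"twist":0},{"x":0,"y":0,"z":0,"twist":0},{"x":0,"y":0,"z":0,"twist":0}]' | grep -E "ee|wrist"
python3 -c "
from h import *
go(578.4,372.3,22,80.4)"
```

```text
ee_pos: [0.5788, 0.3729, 0.0554]
wrist_force: [0.1, 1.1, -1.2]
t 24.6 pos [578.8 372.9  55.4] psi 80.32 tilt [-1.e-04 -1.e-04 -1.e+00] w 0.733 ff 66.3 F [ 0.1  1.1 -1.2]
tool shift [ 0.3 -0.7 33.4] twist -0.0014
```

```bash
python3 -m crank '[{"x":0,"y":0,"z":8,"twist":0},{"x":0,"y":0,"z":5,"twist":0},{"x":0,"y":0,"z":0,"twist":0},{"x":0,"y":0,"z":0,"twist":0}]' | grep -E "ee|wrist"
```

```text
ee_pos: [0.5788, 0.3731, 0.0425]
wrist_force: [0.1, -0.1, -0.9]
```

```bash
python3 -m crank '[{"x":0,"y":0,"z":8,"twist":0},{"x":0,"y":0,"z":8,"twist":0},{"x":0,"y":0,"z":2,"twist":0},{"x":0,"y":0,"z":0,"twist":0},{"x":0,"y":0,"z":0,"twist":0}]' | grep -E "ee|wrist"
python3 -m crank '[{"x":0,"y":0,"z":1.2,"twist":0},{"x":0,"y":0,"z":0,"twist":0},{"x":0,"y":0,"z":0,"twist":0}]' | grep -E "ee|wrist"
```

```text
ee_pos: [0.579, 0.3731, 0.0247]
wrist_force: [0.5, 0.1, -1.3]
ee_pos: [0.5788, 0.373, 0.0234]
wrist_force: [-0.5, -0.4, -2.9]
```

```bash
python3 -m crank '[{"x":0,"y":0,"z":0.8,"twist":0},{"x":0,"y":0,"z":0,"twist":0},{"x":0,"y":0,"z":0,"twist":0}]' | grep -E "ee|wrist"
```

```text
ee_pos: [0.5788, 0.373, 0.0225]
wrist_force: [0.4, 0.5, -1.1]
```

```bash
python3 -m crank '[{"x":0,"y":0,"z":0.6,"twist":0},{"x":0,"y":0,"z":0,"twist":0},{"x":0,"y":0,"z":0,"twist":0}]' | grep -E "ee|wrist"
python3 -m crank '[{"x":0,"y":0,"z":0.4,"twist":0},{"x":0,"y":0,"z":0,"twist":0},{"x":0,"y":0,"z":0,"twist":0}]' | grep -E "ee|wrist"
```

```text
ee_pos: [0.5788, 0.373, 0.0221]
wrist_force: [-0.7, -0.9, 0.6]
ee_pos: [0.5788, 0.3731, 0.0221]
wrist_force: [-2.4, -1.6, 6.4]
```

Seated at the expected height. Releasing and moving on to the driver.

```bash
python3 -m crank '[{"x":0,"y":0,"z":0,"twist":0},{"x":0,"y":0,"z":0,"twist":0},{"x":0,"y":0,"z":0,"twist":0}]' 0.85 | grep -E "wrist|width"
python3 -m crank '[{"x":0,"y":0,"z":-10,"twist":0},{"x":0,"y":0,"z":-25,"twist":0},{"x":0,"y":0,"z":-30,"twist":-0.14},{"x":0,"y":0,"z":-20,"twist":-0.14},{"x":0,"y":0,"z":0,"twist":-0.15},{"x":0,"y":0,"z":0,"twist":0},{"x":0,"y":0,"z":0,"twist":0}]' 0.75 | tail -1
python3 -c "
from h import *
go(375,-280.9,18,105.1)"
```

```text
wrist_force: [-0.5, 1.5, 0.1]
width: 0.848
finger_force: 0.0
t 28.48 pos [578.6 372.9 106.5] psi 104.8 tilt [-3.e-04 -2.e-04 -1.e+00] w 0.751 ff 0.0 F [ 0.8  0.1 -0.5]
tool shift [ 363.9 -580.1   88.7] twist -0.0052
```

```bash
python3 -m crank '[{"x":26,"y":-41.4,"z":0,"twist":-0.005},{"x":26,"y":-41.4,"z":0,"twist":0},{"x":26,"y":-41.4,"z":0,"twist":0},{"x":26,"y":-41.4,"z":0,"twist":0},{"x":26,"y":-41.4,"z":0,"twist":0},{"x":26,"y":-41.4,"z":0,"twist":0},{"x":26,"y":-41.4,"z":0,"twist":0},{"x":26,"y":-41.4,"z":0,"twist":0},{"x":26,"y":-41.4,"z":0,"twist":0},{"x":26,"y":-41.4,"z":0,"twist":0},{"x":26,"y":-41.4,"z":0,"twist":0},{"x":26,"y":-41.4,"z":0,"twist":0},{"x":26,"y":-41.4,"z":0,"twist":0},{"x":26,"y":-41.4,"z":0,"twist":0},{"x":0,"y":0,"z":30,"twist":0},{"x":0,"y":0,"z":0,"twist":0},{"x":0,"y":0,"z":0,"twist":0}]' 0.75| tail -1
python3 - <<'E'
from h import *
go(375,-280.9,18,105.1)
p,d=eyes.read_camera("top"); C=cloud("top",d); P=C.reshape(-1,3)*1000
for c,r,z0 in(((577,373),70,29),((555,241),40,29)):
    S=P[(np.hypot(P[:,0]-c[0],P[:,1]-c[1])<r)&(P[:,2]>z0)&(P[:,2]<60)]
    q=cv2.minAreaRect(S[:,:2].astype(np.float32)); print(np.round(q[0],1),np.round(q[1],1),round(q[2],1),np.percentile(S[:,2],[10,50,90]).round(1))
E
```

```text
finger_force: 0.0
t 30.6 pos [ 380.  -281.4   76.9] psi 105.24 tilt [-2.e-04  4.e-04 -1.e+00] w 0.751 ff 0.0 F [0.7 0.  0.2]
tool shift [ 4.7  1.8 58.9] twist 0.0024
[577.8 373.7] [66.4 90.7] 80.3 [42.2 45.1 47.7]
[555.4 240.6] [57.8 57. ] 13.3 [32.4 35.3 38.5]
```

Flanged sink sits at (577.8,373.7), the bare one is at (577.3,373.7): flush, top level. Now gripping the driver high enough that the fingers stay above the tray walls.

```bash
python3 -m crank '[{"x":4.7,"y":1.8,"z":25,"twist":0},{"x":0,"y":0,"z":20,"twist":0},{"x":0,"y":0,"z":11,"twist":0},{"x":0,"y":0,"z":4,"twist":0},{"x":0,"y":0,"z":0,"twist":0},{"x":0,"y":0,"z":0,"twist":0}]' 0.75 | grep -E "wrist|ee"
python3 -m crank '[{"x":0,"y":0,"z":0,"twist":0},{"x":0,"y":0,"z":0,"twist":0},{"x":0,"y":0,"z":0,"twist":0},{"x":0,"y":0,"z":0,"twist":0},{"x":0,"y":0,"z":0,"twist":0},{"x":0,"y":0,"z":0,"twist":0}]' 0 |grep -E "ee|wri|wid|fin"
python3 -m crank '[{"x":0,"y":0,"z":-10,"twist":0},{"x":0,"y":0,"z":-35,"twist":0},{"x":0,"y":0,"z":-35,"twist":0.13},{"x":0,"y":0,"z":0,"twist":0.133},{"x":0,"y":0,"z":0,"twist":0},{"x":0,"y":0,"z":0,"twist":0}]' | tail -3
python3 -c "
from h import *
go(532.6,-368.4,20,90.1)"
```

```text
ee_pos: [0.3753, -0.2818, 0.0171]
wrist_force: [-0.4, -0.2, 0.2]
ee_pos: [0.3751, -0.2818, 0.0174]
wrist_force: [-0.1, -0.1, 6.0]
width: 0.51
finger_force: 61.6
wrist_force: [-0.5, 0.2, -1.4]
width: 0.503
finger_force: 61.8
t 32.9 pos [ 374.5 -280.9   96.2] psi 90.33 tilt [-7.e-04  8.e-04 -1.e+00] w 0.503 ff 61.8 F [-0.5  0.2 -1.4]
tool shift [-157.7  -88.4   76.1] twist 0.0039
```

```bash
python3 -m crank '[{"x":-31.5,"y":-17.7,"z":0,"twist":0.004},{"x":-31.5,"y":-17.7,"z":0,"twist":0},{"x":-31.5,"y":-17.7,"z":0,"twist":0},{"x":-31.5,"y":-17.7,"z":0,"twist":0},{"x":-31.5,"y":-17.7,"z":0,"twist":0},{"x":0,"y":0,"z":30,"twist":0},{"x":0,"y":0,"z":0,"twist":0},{"x":0,"y":0,"z":0,"twist":0}]' | tail -1
python3 - <<'E'
from h import *
go(532.6,-368.4,20,90.1)
p,d=eyes.read_camera("scene")
cv2.imwrite("pics/s4.png",cv2.resize(p[210:345,100:280,::-1],(800,600),interpolation=cv2.INTER_CUBIC))
E
```

```text
finger_force: 61.7
t 33.9 pos [ 531.9 -369.6   66.4] psi 89.99 tilt [-9.e-04  9.e-04 -1.e+00] w 0.509 ff 61.7 F [ 0.1 -0.7 -1.1]
tool shift [-0.7  1.1 46.4] twist -0.0019
```

View pics/s4.png

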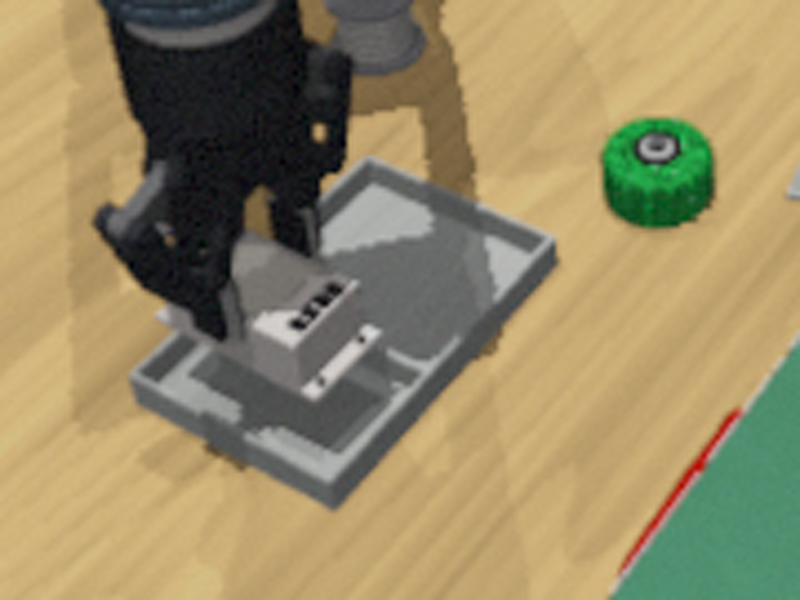

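The driver is held level over the narrow compartment, px (290,320). Lowering it.

```bash
python3 -m crank '[{"x":-0.7,"y":1.1,"z":15,"twist":0},{"x":0,"y":0,"z":15,"twist":0},{"x":0,"y":0,"z":10,"twist":0},{"x":0,"y":0,"z":3.5,"twist":0},{"x":0,"y":0,"z":0,"twist":0},{"x":0,"y":0,"z":0,"twist":0}]' | grep -E "ee|wrist"
python3 -m crank '[{"x":0,"y":0,"z":1,"twist":0},{"x":0,"y":0,"z":0,"twist":0},{"x":0,"y":0,"z":0,"twist":0}]' | grep -E "ee|wrist"
python3 -m crank '[{"x":0,"y":0,"z":0.7,"twist":0},{"x":0,"y":0,"z":0,"twist":0},{"x":0,"y":0,"z":0,"twist":0}]' | grep -E "ee|wrist"
```

```text
ee_pos: [0.5333, -0.3691, 0.0235]
wrist_force: [-0.5, -0.1, -0.9]
ee_pos: [0.5331, -0.3688, 0.0222]
wrist_force: [-0.2, -0.3, -0.9]
ee_pos: [0.533, -0.3687, 0.0213]
wrist_force: [-0.2, 0.2, -2.0]
```

```bash
python3 -m crank '[{"x":0,"y":0,"z":0.7,"twist":0},{"x":0,"y":0,"z":0,"twist":0},{"x":0,"y":0,"z":0,"twist":0}]' | grep -E "ee|wrist"
python3 -m crank '[{"x":0,"y":0,"z":0.4,"twist":0},{"x":0,"y":0,"z":0,"twist":0},{"x":0,"y":0,"z":0,"twist":0}]' | grep -E "ee|wrist"
```

```text
ee_pos: [0.533, -0.3688, 0.0206]
wrist_force: [0.1, 0.0, -1.4]
ee_pos: [0.5331, -0.3688, 0.0205]
wrist_force: [-0.4, 0.4, 0.6]
```

```bash
python3 -m crank '[{"x":0,"y":0,"z":0.3,"twist":0},{"x":0,"y":0,"z":0,"twist":0},{"x":0,"y":0,"z":0,"twist":0}]' | grep -E "ee|wrist"
python3 -m crank '[{"x":0,"y":0,"z":0,"twist":0},{"x":0,"y":0,"z":0,"twist":0},{"x":0,"y":0,"z":0,"twist":0}]' 0.65 | grep -E "wrist|width"
python3 -m crank '[{"x":0,"y":0,"z":-10,"twist":0},{"x":0,"y":0,"z":-30,"twist":0},{"x":0,"y":0,"z":-40,"twist":0},{"x":0,"y":0,"z":-30,"twist":0},{"x":0,"y":0,"z":0,"twist":0},{"x":0,"y":0,"z":0,"twist":0}]' 0.65 | tail -1
python3 - <<'E'
from h import *
p,d=eyes.read_camera("top"); C=cloud("top",d); P=C.reshape(-1,3)*1000
S=P[(np.hypot(P[:,0]-373,P[:,1]-273)<50)&(P[:,2]>44)&(P[:,2]<70)]
print(cv2.minEnclosingCircle(S[:,:2].astype(np.float32)),S.mean(0))
c=S[:,:2].mean(0); go(373.2,273.3,34,90)
E
```

```text
ee_pos: [0.5331, -0.3688, 0.0204]
wrist_force: [-2.5, 1.7, 4.8]
wrist_force: [0.4, -0.1, -0.2]
width: 0.65
finger_force: 0.0
((372.94537353515625, 273.8550720214844), 18.444570541381836) [373.08045706 273.22499774  50.32661101]
t 37.75 pos [ 532.3 -368.2  128.7] psi 89.95 tilt [-0.0016  0.0015 -1.    ] w 0.65 ff 0.0 F [0.  0.5 0.1]
tool shift [159.6 641.2  95.9] twist -0.0009
```

15 rows of (10.6, 42.7).

```bash
python3 -m crank '[{"x":10.6,"y":42.7,"z":0,"twist":0},{"x":10.6,"y":42.7,"z":0,"twist":0},{"x":10.6,"y":42.7,"z":0,"twist":0},{"x":10.6,"y":42.7,"z":0,"twist":0},{"x":10.6,"y":42.7,"z":0,"twist":0},{"x":10.6,"y":42.7,"z":0,"twist":0},{"x":10.6,"y":42.7,"z":0,"twist":0},{"x":10.6,"y":42.7,"z":0,"twist":0},{"x":10.6,"y":42.7,"z":0,"twist":0},{"x":10.6,"y":42.7,"z":0,"twist":0},{"x":10.6,"y":42.7,"z":0,"twist":0},{"x":10.6,"y":42.7,"z":0,"twist":0},{"x":10.6,"y":42.7,"z":0,"twist":0},{"x":10.6,"y":42.7,"z":0,"twist":0},{"x":10.6,"y":42.7,"z":0,"twist":0},{"x":0,"y":0,"z":30,"twist":0},{"x":0,"y":0,"z":0,"twist":0},{"x":0,"y":0,"z":0,"twist":0}]' 0.65 | tail -1
python3 -c "
from h import *
go(373.1,273.3,34,90)"
```

```text
finger_force: 0.0
t 40.0 pos [374.4 271.4  99.8] psi 89.92 tilt [-1.3e-03 -6.0e-04 -1.0e+00] w 0.648 ff 0.0 F [ 0.5 -1.  -0.2]
tool shift [ 1.2  1.9 65.8] twist -0.0013
```

```bash
python3 -m crank '[{"x":1.2,"y":1.9,"z":25,"twist":0},{"x":0,"y":0,"z":20,"twist":0},{"x":0,"y":0,"z":14,"twist":0},{"x":0,"y":0,"z":5,"twist":0},{"x":0,"y":0,"z":0,"twist":0},{"x":0,"y":0,"z":0,"twist":0}]' 0.65 | grep -E "wrist|ee"
python3 -m crank '[{"x":0,"y":0,"z":0,"twist":0},{"x":0,"y":0,"z":0,"twist":0},{"x":0,"y":0,"z":0,"twist":0},{"x":0,"y":0,"z":0,"twist":0},{"x":0,"y":0,"z":0,"twist":0},{"x":0,"y":0,"z":0,"twist":0}]' 0 |grep -E "ee|wri|wid|fin"
python3 -m crank '[{"x":0,"y":0,"z":-10,"twist":0},{"x":0,"y":0,"z":-35,"twist":0},{"x":0,"y":0,"z":-45,"twist":0},{"x":0,"y":0,"z":-30,"twist":0},{"x":0,"y":0,"z":0,"twist":0},{"x":0,"y":0,"z":0,"twist":0}]' | tail -3
python3 -c "
from h import *
go(532.6,-281.4,38,90)"
```

```text
ee_pos: [0.3739, 0.2739, 0.0365]
wrist_force: [-1.6, 0.6, 0.2]
ee_pos: [0.3737, 0.274, 0.0368]
wrist_force: [-1.1, -1.0, 6.1]
width: 0.394
finger_force: 58.9
wrist_force: [-0.0, -0.2, -1.7]
width: 0.39
finger_force: 59.8
t 42.25 pos [372.7 273.5 155.4] psi 89.96 tilt [-9.e-04 -4.e-04 -1.e+00] w 0.39 ff 59.8 F [-0.  -0.2 -1.7]
tool shift [-160.4 -554.7  117.4] twist -0.0008
```

```bash
python3 -m crank '[{"x":-12.3,"y":-42.7,"z":0,"twist":0},{"x":-12.3,"y":-42.7,"z":0,"twist":0},{"x":-12.3,"y":-42.7,"z":0,"twist":0},{"x":-12.3,"y":-42.7,"z":0,"twist":0},{"x":-12.3,"y":-42.7,"z":0,"twist":0},{"x":-12.3,"y":-42.7,"z":0,"twist":0},{"x":-12.3,"y":-42.7,"z":0,"twist":0},{"x":-12.3,"y":-42.7,"z":0,"twist":0},{"x":-12.3,"y":-42.7,"z":0,"twist":0},{"x":-12.3,"y":-42.7,"z":0,"twist":0},{"x":-12.3,"y":-42.7,"z":0,"twist":0},{"x":-12.3,"y":-42.7,"z":0,"twist":0},{"x":-12.3,"y":-42.7,"z":0,"twist":0},{"x":0,"y":0,"z":30,"twist":0},{"x":0,"y":0,"z":20,"twist":0},{"x":0,"y":0,"z":0,"twist":0},{"x":0,"y":0,"z":0,"twist":0}]' | tail -1
python3 - <<'E'
from h import *
go(532.6,-281.4,40,90)
p,d=eyes.read_camera("scene")
cv2.imwrite("pics/s5.png",cv2.resize(p[190:345,100:306,::-1],(797,600),interpolation=cv2.INTER_CUBIC))
E
```

```text
finger_force: 60.0
t 44.38 pos [ 532.8 -281.3  105.7] psi 89.96 tilt [-6.e-04  5.e-04 -1.e+00] w 0.391 ff 60.0 F [ 0.7 -0.3 -1. ]
tool shift [ 0.1 -0.1 65.7] twist -0.0007
```

View pics/s5.png

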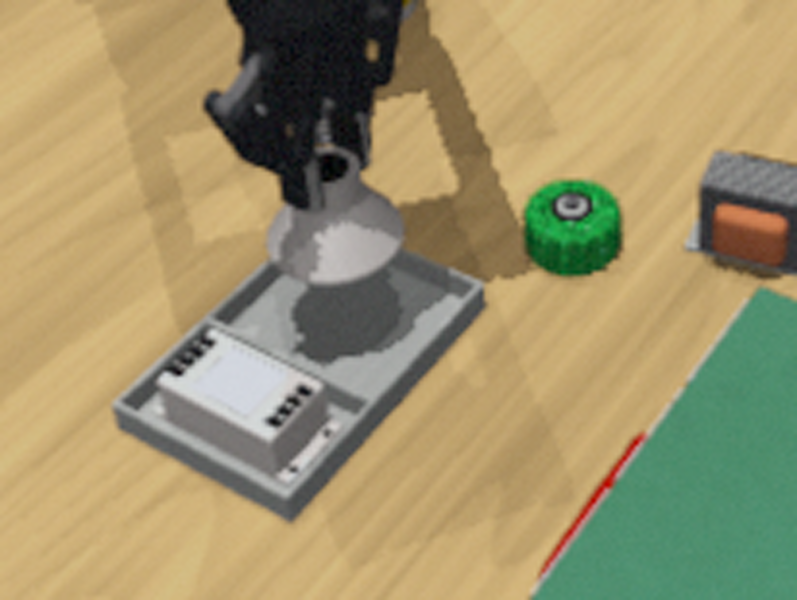

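The driver lies flat in the narrow compartment, px (245,395). The reflector hangs upright over the wide one, px (335,235). Lowering.

```bash
python3 -m crank '[{"x":0,"y":0,"z":20,"twist":0},{"x":0,"y":0,"z":20,"twist":0},{"x":0,"y":0,"z":14,"twist":0},{"x":0,"y":0,"z":7,"twist":0},{"x":0,"y":0,"z":1.5,"twist":0},{"x":0,"y":0,"z":0,"twist":0},{"x":0,"y":0,"z":0,"twist":0}]' | grep -E "ee|wrist"
python3 -m crank '[{"x":0,"y":0,"z":1,"twist":0},{"x":0,"y":0,"z":0,"twist":0},{"x":0,"y":0,"z":0,"twist":0}]' | grep -E "ee|wrist"
python3 -m crank '[{"x":0,"y":0,"z":0.7,"twist":0},{"x":0,"y":0,"z":0,"twist":0},{"x":0,"y":0,"z":0,"twist":0}]' | grep -E "ee|wrist"
```

```text
ee_pos: [0.5332, -0.2817, 0.0441]
wrist_force: [0.2, -0.1, 0.0]
ee_pos: [0.5328, -0.2815, 0.0425]
wrist_force: [0.1, 1.3, -1.3]
ee_pos: [0.5328, -0.2814, 0.0417]
wrist_force: [-0.1, 0.1, -1.1]
```

```bash
python3 -m crank '[{"x":0,"y":0,"z":1,"twist":0},{"x":0,"y":0,"z":0,"twist":0},{"x":0,"y":0,"z":0,"twist":0}]' | grep -E "ee|wrist"
python3 -m crank '[{"x":0,"y":0,"z":0.6,"twist":0},{"x":0,"y":0,"z":0,"twist":0},{"x":0,"y":0,"z":0,"twist":0}]' | grep -E "ee|wrist"
python3 -m crank '[{"x":0,"y":0,"z":0.4,"twist":0},{"x":0,"y":0,"z":0,"twist":0},{"x":0,"y":0,"z":0,"twist":0}]' | grep -E "ee|wrist"
```

```text
ee_pos: [0.5328, -0.2814, 0.0407]
wrist_force: [-0.2, 1.1, -1.5]
ee_pos: [0.5328, -0.2815, 0.0401]
wrist_force: [0.3, 0.6, -1.3]
ee_pos: [0.5328, -0.2815, 0.0399]
wrist_force: [-1.5, 0.6, 1.1]
```

Contact; add 0.3 mm, release, retreat and check.

```bash
python3 -m crank '[{"x":0,"y":0,"z":0.3,"twist":0},{"x":0,"y":0,"z":0,"twist":0},{"x":0,"y":0,"z":0,"twist":0}]' | grep -E "ee|wrist"
python3 -m crank '[{"x":0,"y":0,"z":0,"twist":0},{"x":0,"y":0,"z":0,"twist":0},{"x":0,"y":0,"z":0,"twist":0}]' 0.6 | grep -E "wrist|width"
python3 -m crank '[{"x":0,"y":0,"z":-10,"twist":0},{"x":0,"y":0,"z":-30,"twist":0},{"x":0,"y":0,"z":-40,"twist":0},{"x":0,"y":0,"z":-40,"twist":0},{"x":40,"y":0,"z":-20,"twist":0},{"x":45,"y":0,"z":0,"twist":0},{"x":45,"y":0,"z":0,"twist":0},{"x":0,"y":0,"z":0,"twist":0},{"x":0,"y":0,"z":0,"twist":0},{"x":0,"y":0,"z":0,"twist":0}]' 0.6 | tail -3
python3 - <<'E'
from h import *
go(0,0)
p,d=eyes.read_camera("top"); C=cloud("top",d); P=C.reshape(-1,3)*1000
for n,c,r,z0,z1 in(("sinks",(577,373),70,29,60),("toroid",(555,241),40,29,60),("driver",(533,-369),55,29,60),("refl",(533,-281),40,46,70),("lam",(706,-99),60,49,80),("reel",(401,-136),40,38,60)):
    S=P[(np.hypot(P[:,0]-c[0],P[:,1]-c[1])<r)&(P[:,2]>z0)&(P[:,2]<z1)]
    q=cv2.minAreaRect(S[:,:2].astype(np.float32)); print(n,np.round(q[0],1),np.round(q[1],1),round(q[2],1),np.percentile(S[:,2],[10,50,90]).round(1))
p2,_=eyes.read_camera("scene")
cv2.imwrite("pics/e1.png",cv2.resize(np.hstack([p[100:240,70:250],p[100:240,300:480]])[:,:,::-1],(800,311),interpolation=cv2.INTER_CUBIC))
cv2.imwrite("pics/e2.png",cv2.resize(p2[100:340,100:400,::-1],(750,600),interpolation=cv2.INTER_CUBIC))
E
```

```text
ee_pos: [0.5328, -0.2815, 0.0399]
wrist_force: [-1.9, 1.5, 5.3]
wrist_force: [0.5, -0.5, 0.4]
width: 0.604
wrist_force: [-0.3, 0.2, 0.4]
width: 0.601
finger_force: 0.0
t 49.17 pos [ 403.9 -281.7  179.7] psi 89.99 tilt [ 8.e-04 -6.e-04 -1.e+00] w 0.601 ff 0.0 F [-0.3  0.2  0.4]
tool shift [403.9 281.6  -0.5] twist None
sinks [577.7 373.6] [66.9 90.6] 81.1 [42.3 45.2 48. ]
toroid [555.  240.3] [56.  55.9] 26.4 [32.5 35.6 38.6]
driver [ 531.9 -366.9] [79.5 46.3] 0.1 [32.2 35.2 38. ]
refl [ 531.6 -279.4] [35.6 35.7] 58.2 [50.5 53.5 55.9]
lam [706.9 -99.9] [66.6 46.9] 10.2 [51.6 55.  57.9]
reel [ 401.2 -136.2] [53.3 54.4] 0.0 [39.9 42.  44.6]
```

View pics/e1.png

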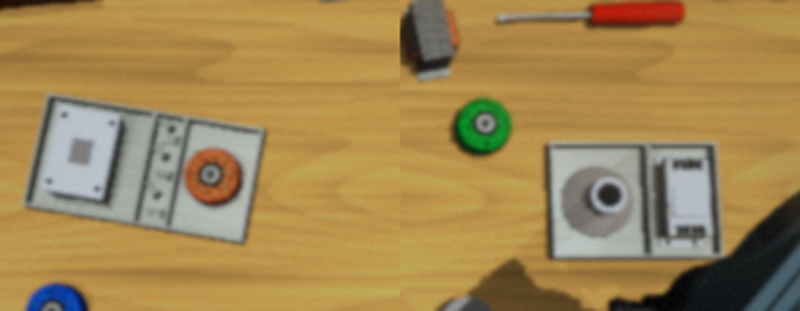

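View pics/e2.png

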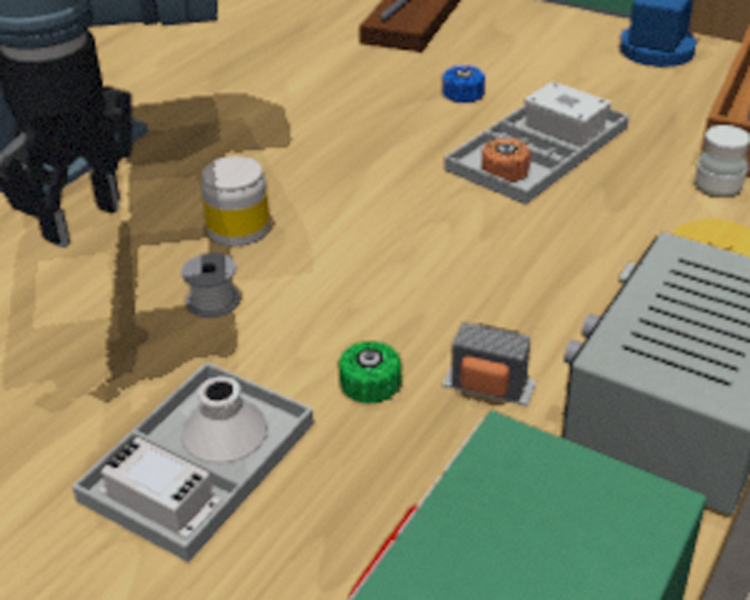

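Both kits are complete. In the top crop, the sinks are at (82,150), toroid (213,175), reflector (600,200) and driver (685,200). In the scene view, the transformer at (490,362) and reel at (210,283) haven't moved, and the arm is clear.

```bash
python3 -c "
from h import *
print(ticket.close_job())"
```

```text
the job is handed in; nothing more can be done
None
```

I made up both kits as asked and handed the job in at about 49 s. The final pictures show every part flat in its compartment, the flanged sink fully home and flush on the bare one, and the laminated transformer and solder reel not moved.

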